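# Register a display module in the corner of the alignment stage

## Task

Push the display module straight across the alignment stage's plate until its gold-contact edge lies flush along the steel rail, well short of the end stop; then, keeping it against the rail all the way, slide it along under the hold-down leaf until it is fully home in the corner, square against both rail and end stop. Push it gently and never lift or tip it, leave the setting block and the other things on the bench where they are, and finish with the robot clear of everything.

Things in the scene. Friction and masses are not known exactly. Their poses are not given: they have to be found in the camera images.
- module: Display module: flat rigid slab 50 mm (its x) by 76 mm (its y) by 8 mm thick, white frame, black glass face; gold contacts along its +x edge, which goes against the rail. 35 to 70 g, loose, glass up on the stage's plate; starts turned up to 20 degrees, its nearest points 10 to 60 mm off the rail and 60 to 120 mm short of the stop. Origin: centre of underside, z up.
- stage: Alignment stage, fixed: aluminium plate, top 80 mm above the bench, on a black XY micrometer stage (micrometers stick out below plate level). Origin on the bench under the stage's middle; z up, x from the open front edge (robot's side) towards the rail, y along the rail towards the end stop. The plate spans x -100 to +80 mm, y -135 to +135 mm.
- rail (a point): Middle of the rail's face at the height of the plate's top; axes parallel to the stage's. In stage coordinates (55, 0, 80) mm. The rail is a straight fixed steel bar along y, 260 mm long, 20 mm wide, 12 mm high; its face looks to the stage's -x. Bare steel with much friction: a module pressed hard against it while being slid can jam.
- corner (a point): Inner corner where the rail's face meets the end stop's face, at plate-top height; stage coordinates (55, 110, 80) mm, axes parallel to the stage's. The end stop is a fixed steel bar 12 mm high, 20 mm thick, running 52 mm from the rail's face towards -x. Fully home, the module's origin is at (-25, -38, 0) mm from this point.
- leaf (a point): Middle of the free edge of the fixed amber hold-down leaf, on its underside, 12 mm above the plate; axes parallel to the stage's. The leaf is 2 mm thick, screwed on the end stop; it reaches 12 mm past the stop's face over the corner, from 10 to 40 mm from the rail's face. The module slides beneath it with 4 mm to spare.
- fitting (a point): Top of the fixed vacuum fitting, 26 mm above the plate at its front corner on the end stop's side; stage coordinates (-86, 118, 106) mm, about 20 mm wide.
- setting_block: Loose steel setting block, 24 x 24 x 18 mm, lying on the front part of the stage's plate, at x -74 to -62, y 60 to 85 mm in stage coordinates. Origin: centre of its underside. To be left alone.
- lens_barrel: Loose camera lens barrel standing on the bench left of the stage, pink and black, 39 mm diameter, 80 mm high. Origin: centre of its underside. To be left alone.
- tape_roll: Loose amber tape roll lying flat on the bench left of the stage, 72 mm diameter, 18 mm high. Origin: centre of its underside. To be left alone.
- driver: Loose screwdriver, 170 mm, lying on the bench right of the stage. To be left alone.
- tweezers: Loose steel tweezers, 130 mm long, 9 mm high, lying on the bench right of the stage. Origin on the bench at their middle. To be left alone.
- solvent: White solvent bottle with a blue cap, 56 mm diameter, 130 mm high, standing on the bench at the far right. Origin: centre of its underside. To be left alone.
- loupe: Black eye loupe, 44 mm diameter, 42 mm high, standing on the bench at the right. Origin: centre of its underside. To be left alone.
Mind the look-alikes: they are no part of the job. What is meant by the module is not green, and is the smaller of those in its own colour.

How it is judged:
By the outcome, as a careful person would: the job done as asked, in the order asked, and still so for the second after the job is handed in, with the robot touching nothing.
It also fails if it takes over 48 s, if anything falls off the work surface, if the arm or the gripper's body presses on something with over 40 N, if the wrist force passes 120 N, or if a joint passes its speed limit or range.

## Robot

A 6-joint arm with a two-finger parallel gripper is mounted at the origin on the work surface. World frame = base frame: x ahead of the robot, y to its left, z up, the work surface at z = 0. Lengths are in m, angles in rad, forces in N, time in s.
With the tool pointing down it reaches from about 0.35 to 0.975 m from the base axis. Payload 4.9 kg.
Tool frame: the origin (TCP) lies on the centre line of the jaws, within the pads' length; the fingertips stand 14 mm ahead of it and the grasp point (between the pads) lies 5 mm behind it (manip.nose_length is the distance from the TCP to the fingertips, in m); z points along the fingers, y is the line along which they close (so a half turn about z gives the same grasp; the last joint's range is limited). The gripper opens to 85 mm and grips with 20 to 120 N. Pads are 22 mm wide; open, the fingers measure 114 mm over their backs; the gripper's body (76 mm by 85 mm) begins 54 mm behind the grasp point. The pads swing forward as they close: fully open they stand 13 mm farther back than shut.
Start: joints at [1.131, 0.053, 1.613, -0, 1.476, -0.119], TCP at [0.197, 0.593, 0.245] pointing down, gripper open.
Joint ranges: [-3.01, 3.01], [-1.01, 2.22], [0.06, 2.58], [-1.02, 4.17], [0.09, 2.62], [-3.14, 3.14]. Speed limits (rad/s): [2.57, 2.57, 3.14, 3.14, 3.14, 3.14].

## Interface

Orientations are given as a unit quaternion [w, x, y, z].
In Python, from plant import manip, imaging gives the robot as it stands.
- The arm moves only by the tool play_rows, never from a script. Its argument "commands" is a list of rows, each a list of 6 numbers: the shift along the tool's x, y, z in mm, then the turn, a rotation vector about the tool's x, y, z in degrees. A call has 1 to 5 rows; each row shifts and turns the commanded pose from where the row before left it, along the tool's axes as they then stand; what a row does not reach is not made up. A row lasts 1/12 s, in which the tool goes at most 41.7 mm and 7.16 degrees, less where a joint would pass 70% of its speed; a pose out of reach is approached as far as the arm can. A call is refused whole if a number of a shift passes 41.7 or a number of a turn 7.16, either way. A call with a gripper value outside its range is refused whole. "hand" is the finger opening in mm, from 0 to 85.4, set as the call begins (left out, the last holds). The fingers move at their own pace and stop on an object; the grip force is fixed at half the most. Time passes only in rows, so rows that do not move let the fingers close. It gives the time, the measured TCP pose, the force, the opening and the grip force at its end, in the units of the state.
- manip.state(): the state, without advancing time (a new reading comes with each control period).
- imaging.grab_frame(name): name is "scene" or "top" or "wrist"; returns a dict with "image" (420x560x3 uint8, red, green, blue), "fx", "fy", "cx", "cy" (pixels), "R" (3x3) and "t" (3): a world point X has camera coordinates R X + t; the wrist camera has in their place "mount" (4x4, takes a point from camera to tool coordinates, whose origin is the TCP and whose axes are the flange's). Camera axes: x right, y down, z forward; pixel columns grow to the right and rows downward; lengths in m; the calibration is good to about 2 mm. A picture is of the moment at which its call begins: read the wrist's pose just before it. There is no depth.
- manip.job_done(): hands the job in; it is judged then, once.
The state is a dict: "time": time; "joint_pos": joint angles; "joint_vel": joint speeds; "joint_efforts": joint torques, N m; "tool_pos": TCP position; "tool_rot": TCP orientation; "contact_force": force on the tool from outside, world axes, zero at the start; "ft_torque": the same for the moment, N m; "gripper_width": opening from 0.0 (shut) to 1.0 (fully open); "grasp_force": force on a finger pad.
Only numpy, scipy, OpenCV 4.12 (cv2) and the standard library are available. Lean on these libraries where they do the work, as an engineer would, in place of code of your own. Each camera call takes 0.05 s, during which the arm holds its last target. There are 200 camera calls.

## Working session

There is one attempt and no reset: what is moved stays moved. The work goes in short steps, Python scripts to look and compute and a tool call to move; the robot and the scene stay as the last step left them, time stands still between calls to the robot, and variables do not carry over. Pictures are saved under pics/ and viewed, at most 10 in all, crops included, and the job is handed in when it is done.

Besides the shell and the picture viewer there is one more tool, called after "Call:" by a JSON object that holds its "op" and its "data". play_rows: Moves the arm, as the interface text tells. Its arguments: {"type":"object","properties":{"commands":{"type":"array","items":{"type":"array","items":{"type":"number"}}},"hand":{"type":"number"}},"required":["commands"]}

```bash
mkdir -p pics; ls; python3 - <<'E'
from plant import manip, imaging
import cv2,pickle,numpy as np
s=manip.state();print(s)
fs={}
for n in("scene","top"):
    f=imaging.grab_frame(n);fs[n]=f
    cv2.imwrite(f"pics/{n}0.png",f["image"][:,:,::-1])
    print(n,{k:np.round(v,3).tolist() for k,v in f.items() if k!="image"})
pickle.dump(fs,open("f0.pkl","wb"))
E
```

```text
pics
{'time': 0.0, 'joint_pos': array([ 1.13097007e+00,  5.33917771e-02,  1.61428302e+00,  6.59987070e-06,
        1.47599697e+00, -1.18973475e-01]), 'joint_vel': array([ 0.00083374, -0.00074032, -0.0002974 ,  0.00097578,  0.0014806 ,
        0.00072382]), 'joint_efforts': array([ 7.76980869e-04, -3.93667710e+01, -3.70184541e+01, -1.27832055e-05,
        6.74498384e-03, -1.27276451e-05]), 'tool_pos': array([0.19683974, 0.59257376, 0.2440479 ]), 'tool_rot': array([-2.89844461e-04,  1.59739361e-01,  9.87158678e-01, -9.98335584e-04]), 'contact_force': array([ 0.09562739, -0.09504502,  0.17196608]), 'ft_torque': array([ 0.00306615, -0.02550192,  0.00166498]), 'grasp_force': 0.0, 'gripper_width': 1.0022796740067954}
scene {'fx': 426.129, 'fy': 426.129, 'cx': 277.356, 'cy': 213.239, 'R': [[-0.729, 0.685, 0.022], [0.383, 0.433, -0.816], [-0.568, -0.586, -0.578]], 't': [0.415, -0.116, 1.536]}
top {'fx': 489.941, 'fy': 489.941, 'cx': 278.238, 'cy': 209.87, 'R': [[-0.006, -1.0, 0.021], [-0.989, 0.003, -0.146], [0.146, -0.022, -0.989]], 't': [-0.065, 0.563, 1.222]}
```

View pics/top0.png

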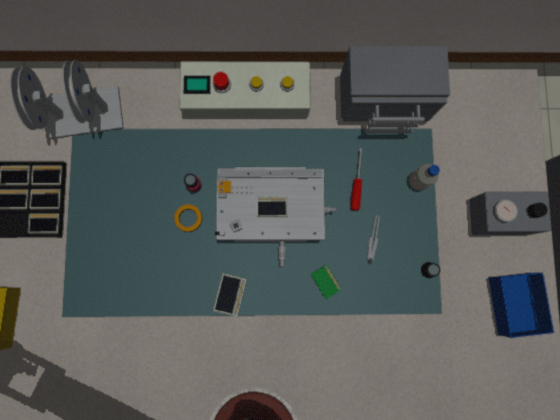

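View pics/scene0.png

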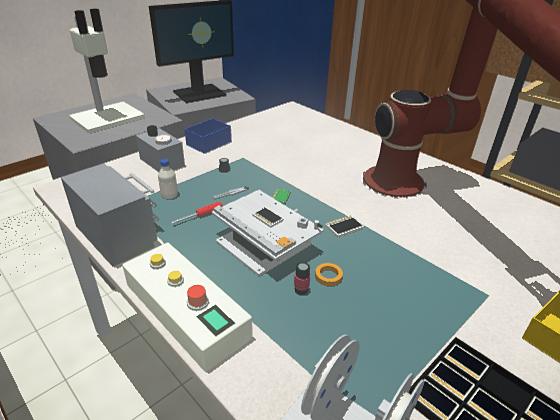

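The top view shows the stage at px (217–325, 168–242), with the rail along the top, the end stop and amber leaf at left (225,187), and the setting block at (236,226). These could be the module:
- The slab on the plate at (272,207).
- A larger white-framed panel on the bench at (230,294).
- A green board at (326,281).
- The tray parts at left, around (30,195).

The slab at (272,207) fits: it isn't green, it's the smaller white one, and it lies on the plate. I'll confirm it with a crop.

```bash
cat > h.py <<'E'
import numpy as np, cv2
from scipy.spatial.transform import Rotation as Ro
def rot(q): return Ro.from_quat([q[1],q[2],q[3],q[0]]).as_matrix()
def cast(f,uv,z,st=None):
    "pixels -> world points on plane z"
    uv=np.atleast_2d(np.float64(uv))
    d=np.c_[(uv[:,0]-f["cx"])/f["fx"],(uv[:,1]-f["cy"])/f["fy"],np.ones(len(uv))]
    if st is None: R=np.array(f["R"]).T; o=-R@np.array(f["t"])
    else:
        M=np.array(f["mount"]);T=rot(st["tool_rot"]);R=T@M[:3,:3];o=T@M[:3,3]+st["tool_pos"]
    w=d@R.T
    return o+w*((z-o[2])/w[:,2])[:,None]
def proj(f,X,st=None):
    X=np.atleast_2d(X)
    if st is None: c=X@np.array(f["R"]).T+f["t"]
    else:
        M=np.array(f["mount"]);T=rot(st["tool_rot"]);R=T@M[:3,:3];o=T@M[:3,3]+st["tool_pos"]
        c=(X-o)@R
    return np.c_[f["fx"]*c[:,0]/c[:,2]+f["cx"],f["fy"]*c[:,1]/c[:,2]+f["cy"]]
E
python3 - <<'E'
import pickle,cv2,numpy as np
from h import *
f=pickle.load(open("f0.pkl","rb"))["top"]
im=f["image"][:,:,::-1]
c=im[155:255,205:340]
cv2.imwrite("pics/crop0.png",cv2.resize(c,None,fx=5.9,fy=5.9,interpolation=cv2.INTER_CUBIC))
g=cv2.cvtColor(im,cv2.COLOR_BGR2GRAY)
m=np.zeros_like(g);m[190:225,245:300]=(g[190:225,245:300]<70)*255
cs,_=cv2.findContours(m,cv2.RETR_EXTERNAL,cv2.CHAIN_APPROX_NONE)
k=max(cs,key=cv2.contourArea)
w=cast(f,k[:,0],.088)
print(cv2.minAreaRect(np.float32(w[:,:2]*1000)))
print("plate corners",cast(f,[[217,242],[325,241],[217,168],[324,168]],.08).round(3))
import json
E
```

```text
((560.5107421875, -49.6937141418457), (67.2158203125, 30.184295654296875), 89.80851745605469)
plate corners [[ 0.477  0.085  0.08 ]
 [ 0.478 -0.182  0.08 ]
 [ 0.664  0.088  0.08 ]
 [ 0.664 -0.183  0.08 ]]
```

View pics/crop0.png

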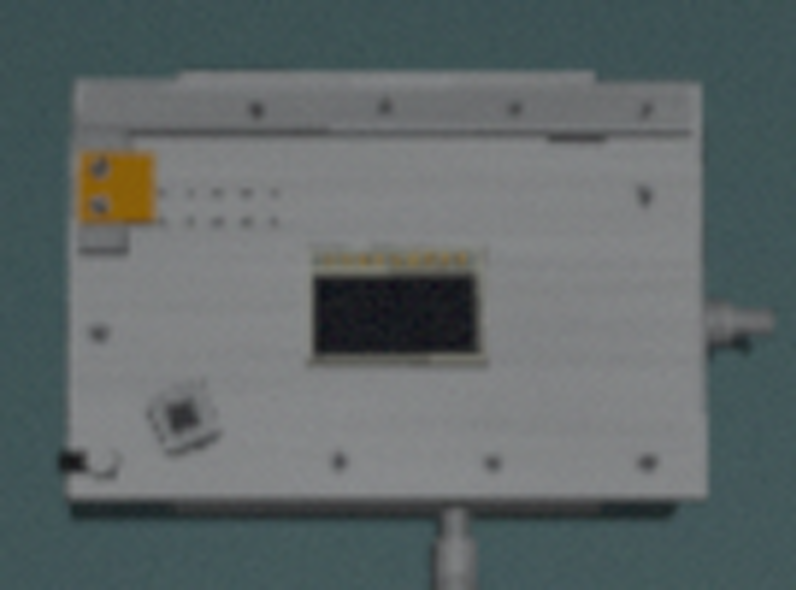

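The crop confirms it: the slab at crop (400,310) is white-framed with black glass, and its gold contacts at (400,258) face the rail. It sits nearly square on the plate. The amber leaf is at (118,187), and the setting block at (183,415). Next I'll move above the stage for a wrist view.

```bash
cat >> h.py <<'E'
def plan(st,goal,yaw):
    "tool-frame shift (mm) and turn about tool z (deg) to put TCP at goal, tool y at world angle 90+yaw deg"
    T=rot(st["tool_rot"]); s=T.T@(np.array(goal)-st["tool_pos"])*1000
    cur=np.degrees(np.arctan2(T[1,1],T[0,1]))-90
    tilt=np.degrees(np.arccos(-T[2,2]))
    dz=-((yaw-cur+180)%360-180)
    return "shift",s.round(1).tolist(),"turn_z",round(dz,2),"tilt",round(tilt,2)
E
python3 - <<'E'
from plant import manip, imaging
from h import *
s=manip.state()
print(manip.nose_length)
f=imaging.grab_frame("wrist");print({k:np.round(v,3).tolist() for k,v in f.items() if k!="image"})
print(plan(s,[0.50,-0.04,0.26],0))
E
```

```text
0.014
{'fx': 348.699, 'fy': 348.699, 'cx': 279.739, 'cy': 214.674, 'mount': [[-0.0, -0.958, -0.288, 0.073], [1.0, -0.0, -0.0, -0.001], [0.0, -0.288, 0.958, -0.128], [0.0, 0.0, 0.0, 1.0]]}
('shift', [-487.2, -504.8, -15.0], 'turn_z', np.float64(-18.38), 'tilt', np.float64(0.11))
```

Call:
{"op": "play_rows", "data": {"commands": [[-26,-24.5,0,0,0,0],[-26,-24.5,0,0,0,0],[-26,-24.5,0,0,0,0],[-26,-24.5,0,0,0,0],[-26,-24.5,0,0,0,0]], "hand": 30}}

```text
time: 0.57
tool_pos: [0.282, 0.4343, 0.2448]
tool_rot: [-0.0, 0.159, 0.987, -0.0]
contact_force: [0.1, -0.1, -0.7]
gripper_width: 0.353
grasp_force: 0.0
```

Call:
{"op": "play_rows", "data": {"commands": [[-26,-24.5,0,0,0,0],[-26,-24.5,0,0,0,0],[-26,-24.5,0,0,0,0],[-26,-24.5,0,0,0,0],[-26,-24.5,0,0,0,0]]}}

```text
time: 0.98
tool_pos: [0.3668, 0.277, 0.2451]
tool_rot: [0.0, 0.16, 0.987, 0.0]
contact_force: [0.7, -0.2, -0.2]
gripper_width: 0.352
grasp_force: 0.0
```

Call:
{"op": "play_rows", "data": {"commands": [[-26,-24.5,0,0,0,0],[-26,-24.5,0,0,0,0],[-26,-24.5,0,0,0,0],[-26,-24.5,0,0,0,0],[-26,-24.5,0,0,0,0]]}}

```text
time: 1.4
tool_pos: [0.4516, 0.1196, 0.2451]
tool_rot: [0.0, 0.16, 0.987, 0.0]
contact_force: [1.4, 0.6, 0.2]
gripper_width: 0.351
grasp_force: 0.0
```

Call:
{"op": "play_rows", "data": {"commands": [[-26,-24.5,0,0,0,0],[-26,-24.5,0,0,0,0],[-26,-24.5,0,0,0,0],[-26,-24.5,0,0,0,0],[-26,-24.5,0,0,0,0]]}}

```text
time: 1.82
tool_pos: [0.5364, -0.0377, 0.245]
tool_rot: [-0.0, 0.16, 0.987, 0.0]
contact_force: [-0.2, -0.9, 0.5]
gripper_width: 0.35
grasp_force: 0.0
```

Call:
{"op": "play_rows", "data": {"commands": [[0,0,0,0,0,-4.6],[0,0,0,0,0,-4.6],[0,0,0,0,0,-4.6],[0,0,0,0,0,-4.6],[0,0,0,0,0,0]]}}

```text
time: 2.23
tool_pos: [0.5358, -0.036, 0.2448]
tool_rot: [-0.0, -0.001, 1.0, 0.0]
contact_force: [-0.6, 0.8, -0.2]
gripper_width: 0.353
grasp_force: 0.0
```

```bash
python3 - <<'E'
from plant import manip, imaging
from h import *
import pickle
s=manip.state()
f=imaging.grab_frame("wrist")
pickle.dump((s,f),open("w1.pkl","wb"))
cv2.imwrite("pics/w1.png",f["image"][:,:,::-1])
print(s["tool_pos"],plan(s,[0.50,-0.04,0.26],0),s["contact_force"])
E
```

```text
[ 0.53583377 -0.03599943  0.24483505] ('shift', [35.9, -4.0, -15.1], 'turn_z', np.float64(0.07), 'tilt', np.float64(0.05)) [-0.64858112  0.78368084 -0.21451533]
```

View pics/w1.png

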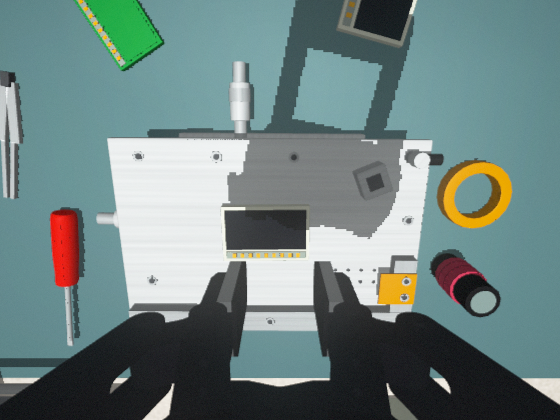

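The wrist view shows:
- The module outline spans px (222,206)–(309,262), with gold contacts at row 255 facing the rail.
- The rail face is a dark line around row 306.
- The leaf is at (397,290) and the setting block at (375,181).
- The plate's front corners are at (108,139) and (432,139).

```bash
python3 - <<'E'
from h import *
import pickle
s,f=pickle.load(open("w1.pkl","rb"))
im=f["image"].astype(int);g=im.sum(2)//3
print("plate front",cast(f,[[108,139],[432,139]],.08,s).round(4)[:,:2].tolist())
for u in(140,170,185,200,335): print(u,g[296:320,u].tolist())
m=(g[200:265,215:320]<60).astype(np.uint8)
cs,_=cv2.findContours(m,cv2.RETR_EXTERNAL,cv2.CHAIN_APPROX_NONE);k=max(cs,key=cv2.contourArea)[:,0]+[215,200]
print("glass",cv2.minAreaRect(np.float32(cast(f,k,.088,s)[:,:2]*1000)))
print("frame",(cast(f,[[222,206],[308,206],[223,262],[310,261]],.088,s)[:,:2]*1000).round(1).tolist())
print(g[230,214:230].tolist(),g[230,302:316].tolist(),g[198:214,250].tolist(),g[198:214,290].tolist(),g[252:268,245].tolist(),g[252:268,290].tolist())
E
python3 - <<'E'
import cv2
i=cv2.imread("pics/w1.png")
cv2.imwrite("pics/w1c.png",cv2.resize(i[195:325,205:425][:, :],None,fx=3.6,fy=3.6,interpolation=cv2.INTER_NEAREST))
E
```

```text
plate front [[0.4857, -0.1793], [0.4854, 0.0879]]
140 [232, 230, 230, 231, 234, 236, 235, 155, 106, 96, 97, 91, 93, 95, 93, 193, 203, 109, 48, 45, 45, 44, 43, 43]
170 [234, 230, 232, 233, 235, 236, 235, 158, 114, 98, 97, 98, 96, 96, 97, 183, 197, 199, 204, 206, 205, 207, 206, 204]
185 [235, 232, 233, 234, 233, 236, 237, 158, 111, 99, 96, 92, 97, 93, 95, 147, 191, 199, 204, 206, 204, 179, 91, 48]
200 [236, 233, 232, 233, 234, 217, 165, 101, 61, 53, 48, 53, 51, 50, 49, 50, 47, 52, 49, 50, 50, 46, 48, 46]
335 [97, 99, 98, 99, 98, 100, 110, 113, 111, 84, 59, 52, 52, 47, 51, 53, 52, 48, 50, 48, 47, 48, 47, 47]
glass ((561.5120239257812, -41.44245910644531), (34.75339126586914, 51.68121337890625), 0.06112778186798096)
frame [[540.7, -86.6], [540.6, -13.6], [592.3, -88.1], [591.3, -10.6]]
[235, 236, 237, 236, 235, 236, 236, 220, 239, 242, 242, 148, 67, 68, 69, 70] [55, 55, 54, 55, 216, 233, 235, 225, 232, 236, 236, 236, 236, 236] [130, 128, 129, 130, 130, 128, 122, 119, 117, 130, 134, 134, 75, 54, 50, 52] [123, 123, 125, 127, 128, 127, 116, 111, 120, 128, 129, 108, 59, 42, 41, 41] [161, 186, 191, 192, 192, 190, 218, 236, 234, 135, 64, 60, 63, 57, 60, 60] [183, 181, 167, 167, 170, 186, 228, 237, 230, 237, 238, 234, 234, 234, 235, 234]
```

View pics/w1c.png

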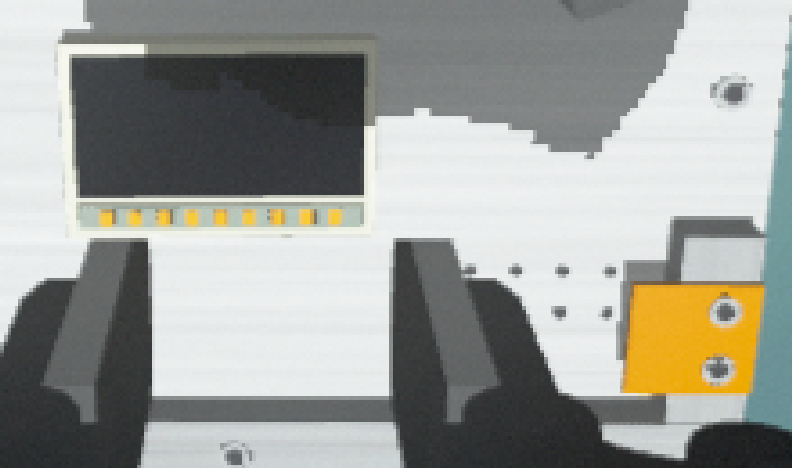

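```bash
python3 - <<'E'
from h import *
import pickle
s,f=pickle.load(open("w1.pkl","rb"))
g=f["image"].astype(int).sum(2)//3
for u in(140,185,255,265,300,305,375,382):
    c=g[296:320,u]; i=np.where((c[:-1]>180)&(c[1:]<180))[0]
    if len(i): 
        v=296+i[0]+ (c[i[0]]-165)/max(1,(c[i[0]]-c[i[0]+2])); print(u,round(v,2),cast(f,[[u,v]],.08,s)[0,:2].round(4))
print("rail top edge",cast(f,[[140,310.8],[255,310.8]],.092,s)[:,:2].round(4).tolist())
P=np.array([[58,45],[376,40],[75,236],[372,234]])/3.6+[205-.5,195-.5]
print("module",cast(f,P,.088,s)[:,:2].round(4).tolist())
print("stop",cast(f,np.array([[682,237],[682,282]])/3.6+[204.5,194.5],.092,s)[:,:2].round(4).tolist())
print(plan(s,[.510,-.049,.13],0.0))
E
```

```text
140 302.54 [ 0.638  -0.1703]
185 302.57 [ 0.638  -0.1275]
255 304.5 [ 0.64  -0.061]
265 304.52 [ 0.64   -0.0515]
300 304.52 [ 0.6399 -0.0182]
305 304.51 [ 0.6399 -0.0134]
375 304.5 [0.6398 0.0532]
382 304.42 [0.6397 0.0598]
rail top edge [[0.6394, -0.1658], [0.6393, -0.0602]]
module [[0.5415, -0.0878], [0.5402, -0.0128], [0.5905, -0.0859], [0.5898, -0.0126]]
stop [[0.5888, 0.0626], [0.6008, 0.0637]]
('shift', [25.8, -13.0, 114.9], 'turn_z', np.float64(0.07), 'tilt', np.float64(0.05))
```

Call:
{"op": "play_rows", "data": {"commands": [[24,-13,0,0,0,0],[0,0,30,0,0,0],[0,0,35,0,0,0],[0,0,35,0,0,0],[0,0,26,0,0,0]]}}

```text
time: 2.7
tool_pos: [0.5106, -0.0485, 0.1165]
tool_rot: [-0.001, 0.001, 1.0, 0.0]
contact_force: [-1.7, -0.2, -0.6]
gripper_width: 0.354
grasp_force: 0.0
```

```bash
python3 - <<'E'
from h import *
import pickle
s,f=pickle.load(open("w1.pkl","rb"))
T=rot(s["tool_rot"])
for x in(11,9):
  for y in(-15,15):
    for z in(8,11,14,17): print(x,y,z,proj(f,T@np.array([x,y,z])/1000+s["tool_pos"],s)[0].round(1))
g=f["image"].astype(int).sum(2)//3
print(g[250:275,235].tolist());print(g[250:275,243].tolist());print(g[250:275,325].tolist());print(g[268,222:252].tolist())
E
```

```text
11 -15 8 [248.2 262.2]
11 -15 11 [248.8 259.3]
11 -15 14 [249.4 256.5]
11 -15 17 [250.  253.9]
11 15 8 [318.6 262.2]
11 15 11 [317.9 259.3]
11 15 14 [317.2 256.5]
11 15 17 [316.5 253.8]
9 -15 8 [248.4 266.5]
9 -15 11 [249.  263.5]
9 -15 14 [249.5 260.7]
9 -15 17 [250.1 257.9]
9 15 8 [318.5 266.5]
9 15 11 [317.8 263.5]
9 15 14 [317.1 260.7]
9 15 17 [316.4 257.9]
[231, 166, 172, 147, 168, 171, 169, 175, 217, 238, 239, 145, 103, 104, 103, 102, 102, 102, 103, 100, 103, 102, 106, 102, 103]
[233, 163, 159, 134, 155, 166, 169, 183, 216, 236, 235, 120, 62, 60, 60, 61, 59, 61, 62, 58, 60, 59, 60, 61, 60]
[238, 237, 235, 234, 235, 238, 237, 236, 236, 239, 237, 144, 104, 103, 103, 105, 105, 105, 104, 104, 104, 104, 102, 103, 102]
[235, 236, 235, 235, 235, 183, 119, 104, 102, 102, 103, 102, 104, 103, 101, 103, 102, 95, 68, 61, 61, 62, 59, 62, 138, 223, 235, 235, 234, 235]
```

Call:
{"op": "play_rows", "data": {"commands": [[0,0,6,0,0,0],[0,0,5,0,0,0],[0,0,3,0,0,0],[0,0,0,0,0,0]]}}

```text
time: 3.03
tool_pos: [0.5131, -0.0491, 0.1067]
tool_rot: [0.001, 0.0, 1.0, -0.0]
contact_force: [0.6, -0.4, 0.7]
gripper_width: 0.353
grasp_force: 0.0
```

```bash
python3 - <<'E'
from plant import manip, imaging
from h import *
s=manip.state();f=imaging.grab_frame("wrist")
print(s["tool_pos"],s["contact_force"])
cv2.imwrite("pics/w2.png",f["image"][:,:,::-1])
E
```

```text
[ 0.51308958 -0.04907248  0.10670744] [ 0.63153622 -0.3957557   0.73427354]
```

View pics/w2.png

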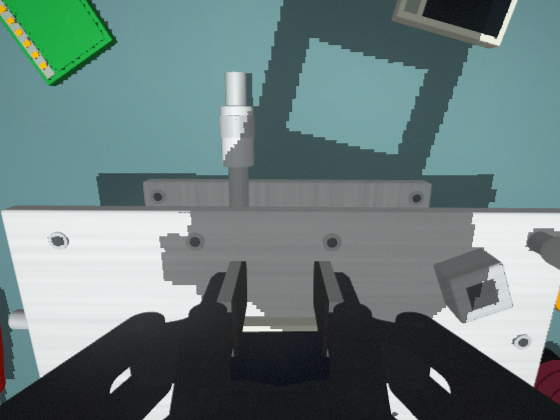

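The fingers straddle px 225–335 with their tips at row 261. They are clear of the setting block at (475,285) and of the module's front edge at row 320. I'll now feel for the plate gently.

Call:
{"op": "play_rows", "data": {"commands": [[0,0,3,0,0,0],[0,0,3,0,0,0],[0,0,2,0,0,0],[0,0,1,0,0,0],[0,0,0,0,0,0]]}}

```text
time: 3.5
tool_pos: [0.5118, -0.0489, 0.0961]
tool_rot: [-0.0, -0.0, 1.0, 0.0]
contact_force: [-0.4, -0.3, -0.1]
gripper_width: 0.35
grasp_force: 0.0
```

Call:
{"op": "play_rows", "data": {"commands": [[0,0,1,0,0,0],[0,0,0,0,0,0]]}}

```text
time: 3.67
tool_pos: [0.512, -0.0489, 0.0952]
tool_rot: [-0.0, -0.0, 1.0, 0.0]
contact_force: [-0.2, 0.1, -1.3]
gripper_width: 0.349
grasp_force: 0.0
```

Call:
{"op": "play_rows", "data": {"commands": [[0,0,1,0,0,0],[0,0,0,0,0,0]]}}

```text
time: 3.83
tool_pos: [0.5119, -0.0489, 0.0941]
tool_rot: [-0.0, -0.0, 1.0, 0.0]
contact_force: [0.0, -0.1, 0.2]
gripper_width: 0.352
grasp_force: 0.0
```

Call:
{"op": "play_rows", "data": {"commands": [[0,0,1,0,0,0],[0,0,0,0,0,0]]}}

```text
time: 4.0
tool_pos: [0.5122, -0.0489, 0.0936]
tool_rot: [0.0, -0.0, 1.0, -0.0]
contact_force: [-0.5, 1.3, 1.8]
gripper_width: 0.353
grasp_force: 0.9
```

Call:
{"op": "play_rows", "data": {"commands": [[0,0,0.7,0,0,0],[0,0,0,0,0,0]]}}

```text
time: 4.17
tool_pos: [0.5122, -0.0489, 0.0936]
tool_rot: [-0.0, -0.0, 1.0, -0.0]
contact_force: [-2.4, -0.1, 5.2]
gripper_width: 0.354
grasp_force: 2.9
```

The plate is touched at TCP z 0.0936. I'll lift 3 mm clear and start the push across.

Call:
{"op": "play_rows", "data": {"commands": [[0,0,-4,0,0,0],[-4,0,0,0,0,0],[-4,0,0,0,0,0],[-3,0,0,0,0,0],[-2,0,0,0,0,0]]}}

```text
time: 4.58
tool_pos: [0.5255, -0.0489, 0.0964]
tool_rot: [-0.0, -0.0, 1.0, 0.0]
contact_force: [1.1, -0.8, -0.0]
gripper_width: 0.351
grasp_force: 0.0
```

Call:
{"op": "play_rows", "data": {"commands": [[-2,0,0,0,0,0],[-2,0,0,0,0,0],[-2,0,0,0,0,0],[-2,0,0,0,0,0],[-2,0,0,0,0,0]]}}

```text
time: 5.0
tool_pos: [0.5351, -0.0488, 0.0965]
tool_rot: [-0.0, -0.0, 1.0, 0.0]
contact_force: [-0.5, -0.4, -1.1]
gripper_width: 0.351
grasp_force: 0.2
```

Call:
{"op": "play_rows", "data": {"commands": [[-2.5,0,0,0,0,0],[-2.5,0,0,0,0,0],[-2.5,0,0,0,0,0],[-2.5,0,0,0,0,0],[-2.5,0,0,0,0,0]]}}

```text
time: 5.42
tool_pos: [0.5478, -0.0489, 0.0966]
tool_rot: [0.0, -0.0, 1.0, -0.0]
contact_force: [-0.5, 0.3, -0.6]
gripper_width: 0.351
grasp_force: 0.1
```

```bash
python3 - <<'E'
from plant import manip, imaging
from h import *
import pickle
s=manip.state();f=imaging.grab_frame("wrist");t=imaging.grab_frame("top")
pickle.dump((s,f,t),open("w3.pkl","wb"))
print(s["tool_pos"],s["contact_force"])
a=f["image"][180:420,100:460];b=cv2.resize(t["image"][160:240,210:330],(360,240),interpolation=cv2.INTER_CUBIC)
cv2.imwrite("pics/w3.png",np.hstack([a,b])[:,:,::-1])
E
```

```text
[ 0.54781742 -0.048892    0.09662141] [-0.51286396  0.29865857 -0.61005759]
```

View pics/w3.png

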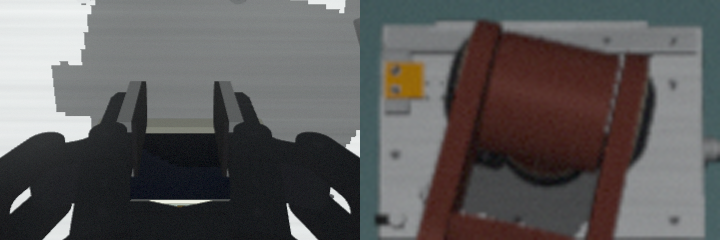

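```bash
python3 - <<'E'
from h import *
import pickle
s,f,t=pickle.load(open("w3.pkl","rb"))
g=f["image"].astype(int).sum(2)//3
for u in(252,280,308): print(u,g[290:320,u].tolist())
print(cast(f,[[280,v] for v in(299,304,308,312)],.088,s)[:,0].round(4), cast(f,[[280,299]],.08,s)[:,0].round(4))
E
```

```text
252 [123, 120, 120, 124, 122, 123, 124, 124, 113, 109, 109, 109, 108, 111, 110, 109, 110, 121, 127, 128, 126, 127, 124, 59, 27, 19, 21, 24, 17, 19]
280 [122, 121, 122, 122, 124, 124, 124, 125, 114, 110, 110, 107, 107, 109, 109, 109, 112, 122, 127, 126, 125, 125, 128, 59, 27, 27, 25, 24, 27, 25]
308 [121, 122, 125, 123, 122, 123, 121, 125, 114, 109, 107, 110, 108, 109, 110, 107, 107, 121, 125, 127, 124, 126, 127, 61, 21, 23, 29, 21, 29, 23]
[0.5548 0.5573 0.5594 0.5614] [0.5595]
```

The module's front edge sits at full-image row 306, level from u=252 to 308. It is square against both fingers and about 31 mm from flush.

Call:
{"op": "play_rows", "data": {"commands": [[-3,0,0,0,0,0],[-3,0,0,0,0,0],[-3,0,0,0,0,0],[-3,0,0,0,0,0],[-3,0,0,0,0,0]]}}

```text
time: 5.93
tool_pos: [0.5629, -0.0489, 0.0966]
tool_rot: [-0.0, -0.0, 1.0, 0.0]
contact_force: [-0.6, -0.4, 0.0]
gripper_width: 0.357
grasp_force: 0.3
```

Call:
{"op": "play_rows", "data": {"commands": [[-2.5,0,0,0,0,0],[-2.5,0,0,0,0,0],[-2,0,0,0,0,0],[-2,0,0,0,0,0],[-1,0,0,0,0,0]]}}

```text
time: 6.35
tool_pos: [0.5728, -0.0489, 0.0966]
tool_rot: [0.0, -0.0, 1.0, -0.0]
contact_force: [-0.8, -0.1, 0.1]
gripper_width: 0.352
grasp_force: 0.3
```

Call:
{"op": "play_rows", "data": {"commands": [[-1,0,0,0,0,0],[-1,0,0,0,0,0],[0,0,0,0,0,0]]}}

```text
time: 6.6
tool_pos: [0.5747, -0.0489, 0.0967]
tool_rot: [0.0, -0.0, 1.0, -0.0]
contact_force: [0.2, 0.4, -0.9]
gripper_width: 0.355
grasp_force: 0.0
```

Call:
{"op": "play_rows", "data": {"commands": [[-0.7,0,0,0,0,0],[-0.7,0,0,0,0,0]]}}

```text
time: 6.77
tool_pos: [0.5759, -0.0488, 0.0966]
tool_rot: [-0.0, -0.0, 1.0, -0.0]
contact_force: [-0.2, -0.9, -0.1]
gripper_width: 0.349
grasp_force: 0.4
```

Call:
{"op": "play_rows", "data": {"commands": [[-0.7,0,0,0,0,0],[-0.7,0,0,0,0,0]]}}

```text
time: 6.93
tool_pos: [0.5774, -0.0489, 0.0966]
tool_rot: [-0.0, -0.0, 1.0, -0.0]
contact_force: [-1.2, -0.0, 1.1]
gripper_width: 0.35
grasp_force: 0.4
```

Call:
{"op": "play_rows", "data": {"commands": [[-0.5,0,0,0,0,0],[-0.5,0,0,0,0,0]]}}

```text
time: 7.1
tool_pos: [0.5784, -0.0489, 0.0966]
tool_rot: [-0.0, -0.0, 1.0, -0.0]
contact_force: [-1.2, -0.5, 1.0]
gripper_width: 0.353
grasp_force: 0.4
```

Call:
{"op": "play_rows", "data": {"commands": [[-0.5,0,0,0,0,0],[0,0,0,0,0,0]]}}

```text
time: 7.27
tool_pos: [0.5788, -0.0488, 0.0966]
tool_rot: [-0.0, -0.0, 1.0, 0.0]
contact_force: [-1.0, 1.0, 1.0]
gripper_width: 0.35
grasp_force: 0.6
```

Call:
{"op": "play_rows", "data": {"commands": [[-0.5,0,0,0,0,0],[0,0,0,0,0,0]]}}

```text
time: 7.43
tool_pos: [0.5789, -0.0488, 0.0966]
tool_rot: [-0.001, -0.0, 1.0, 0.0]
contact_force: [-3.2, -0.5, 2.2]
gripper_width: 0.348
grasp_force: 1.8
```

Call:
{"op": "play_rows", "data": {"commands": [[-0.5,0,0,0,0,0],[0,0,0,0,0,0]]}}

```text
time: 7.6
tool_pos: [0.579, -0.0488, 0.0965]
tool_rot: [-0.001, -0.0, 1.0, 0.0]
contact_force: [-5.6, -0.4, 3.6]
gripper_width: 0.357
grasp_force: 2.9
```

Call:
{"op": "play_rows", "data": {"commands": [[-0.4,0,0,0,0,0],[0,0,0,0,0,0]]}}

```text
time: 7.77
tool_pos: [0.579, -0.0488, 0.0965]
tool_rot: [-0.002, -0.0, 1.0, 0.0]
contact_force: [-7.5, -0.8, 3.9]
gripper_width: 0.349
grasp_force: 3.5
```

The force rose to 7.5 N with the motion stopped, so the module is flush on the rail. I'll back off, lift and check.

Call:
{"op": "play_rows", "data": {"commands": [[2,0,0,0,0,0],[8,0,0,0,0,0],[10,0,0,0,0,0],[0,0,-30,0,0,0],[0,0,-35,0,0,0]], "hand": 30}}

```text
time: 8.18
tool_pos: [0.5566, -0.0482, 0.1581]
tool_rot: [-0.004, -0.0, 1.0, 0.001]
contact_force: [1.3, -0.5, 0.8]
gripper_width: 0.356
grasp_force: 0.0
```

Call:
{"op": "play_rows", "data": {"commands": [[20,0,-35,0,0,0],[20,0,-35,0,0,0],[0,0,0,0,0,0],[0,0,0,0,0,0]], "hand": 16}}

```text
time: 8.52
tool_pos: [0.5208, -0.0492, 0.2351]
tool_rot: [0.004, -0.0, 1.0, -0.001]
contact_force: [0.2, 0.6, 0.4]
gripper_width: 0.188
grasp_force: 0.0
```

```bash
python3 - <<'E'
from plant import manip, imaging
from h import *
import pickle
s=manip.state();f=imaging.grab_frame("wrist")
pickle.dump((s,f),open("w4.pkl","wb"))
print(s["tool_pos"],s["joint_pos"].round(2))
cv2.imwrite("pics/w4.png",f["image"][:,:,::-1])
E
```

```text
[ 0.52078212 -0.04919795  0.2351125 ] [-0.24 -0.19  1.86  0.    1.46 -1.81]
```

View pics/w4.png

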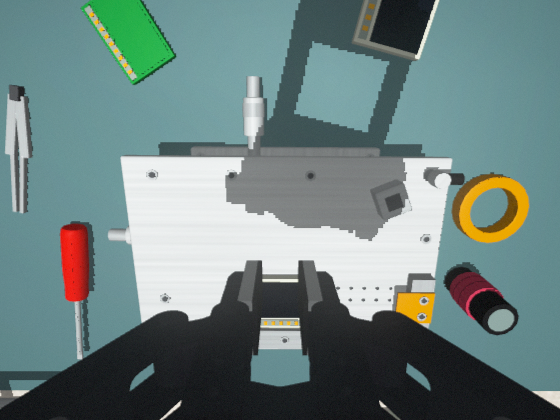

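The module lies along the rail, with gold contacts at row 323 beside the rail line. The block at (393,202) is unmoved. I'll turn +90° about the tool's z (joint 6 has room that way) and go behind the module's −y end.

Call:
{"op": "play_rows", "data": {"commands": [[0,0,0,0,0,6.9],[0,0,0,0,0,6.9],[0,0,0,0,0,6.9],[0,0,0,0,0,6.9],[0,0,0,0,0,6.9]]}}

```text
time: 8.98
tool_pos: [0.5192, -0.0486, 0.2287]
tool_rot: [-0.002, 0.299, 0.954, -0.0]
contact_force: [-0.4, 0.9, -0.2]
gripper_width: 0.186
grasp_force: 0.0
```

Call:
{"op": "play_rows", "data": {"commands": [[0,0,0,0,0,6.9],[0,0,0,0,0,6.9],[0,0,0,0,0,6.9],[0,0,0,0,0,6.9],[0,0,0,0,0,6.9]]}}

```text
time: 9.4
tool_pos: [0.5192, -0.0486, 0.2286]
tool_rot: [-0.002, 0.569, 0.823, -0.001]
contact_force: [0.5, 0.3, -0.1]
gripper_width: 0.189
grasp_force: 0.0
```

Call:
{"op": "play_rows", "data": {"commands": [[0,0,0,0,0,6.9],[0,0,0,0,0,7.1],[0,0,0,0,0,7],[0,0,0,0,0,0]]}}

```text
time: 9.73
tool_pos: [0.5193, -0.0486, 0.2288]
tool_rot: [-0.002, 0.708, 0.707, -0.001]
contact_force: [-0.5, -0.5, -0.2]
gripper_width: 0.186
grasp_force: 0.0
```

Call:
{"op": "play_rows", "data": {"commands": [[-21,30,0,0,0,0],[-21,30,0,0,0,0],[-21,30,0,0,0,0],[0,0,0,0,0,0],[0,0,0,0,0,0]]}}

```text
time: 10.15
tool_pos: [0.6103, -0.1126, 0.2284]
tool_rot: [-0.002, 0.706, 0.708, -0.001]
contact_force: [-0.5, 0.1, -1.2]
gripper_width: 0.189
grasp_force: 0.0
```

```bash
python3 - <<'E'
from plant import manip, imaging
from h import *
import pickle
s=manip.state();f=imaging.grab_frame("wrist")
pickle.dump((s,f),open("w5.pkl","wb"))
print(s["tool_pos"],s["joint_pos"].round(2),plan(s,[.6115,-.1135,.110],-90))
cv2.imwrite("pics/w5.png",f["image"][:,:,::-1])
E
```

```text
[ 0.61026903 -0.11258038  0.22835175] [-0.3   0.06  1.64  0.    1.45 -0.3 ] ('shift', [-1.1, 1.8, 118.3], 'turn_z', np.float64(0.1), 'tilt', np.float64(0.29))
```

View pics/w5.png

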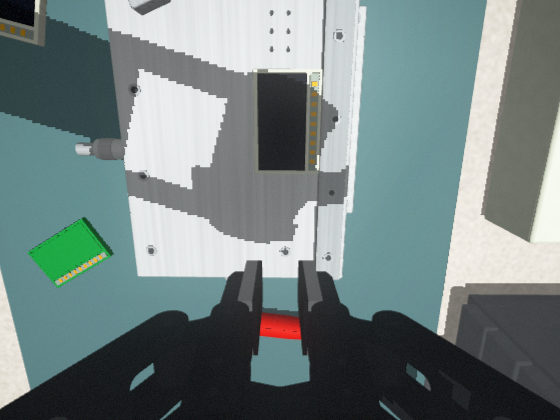

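```bash
python3 - <<'E'
from h import *
import pickle
s,f=pickle.load(open("w5.pkl","rb"))
P=cast(f,[[258,69],[319,69],[258,170],[319,170]],.088,s)[:,:2];print(P.round(4).tolist())
g=f["image"].astype(int).sum(2)//3
for v in(90,110,150,165): print(v,g[v,250:264].tolist(),g[v,302:336].tolist())
for v in(180,210,240): print(v,g[v,305:336].tolist())
m=(g[60:180,245:330]<60).astype(np.uint8)
cs,_=cv2.findContours(m,cv2.RETR_EXTERNAL,cv2.CHAIN_APPROX_NONE);k=max(cs,key=cv2.contourArea)[:,0]+[245,60]
print("glass",cv2.minAreaRect(np.float32(cast(f,k,.088,s)[:,:2]*1000)))
E
```

```text
[[0.594, -0.0126], [0.6376, -0.0126], [0.5928, -0.0853], [0.6401, -0.0852]]
90 [123, 125, 129, 127, 130, 130, 130, 84, 51, 47, 48, 51, 47, 44] [51, 53, 52, 54, 63, 119, 134, 133, 109, 103, 103, 102, 123, 129, 128, 190, 179, 232, 240, 188, 120, 190, 209, 210, 214, 217, 215, 213, 208, 204, 204, 208, 208, 207]
110 [121, 124, 127, 121, 129, 129, 130, 93, 53, 42, 43, 44, 39, 39] [38, 42, 47, 44, 97, 126, 127, 115, 103, 100, 100, 97, 101, 101, 100, 107, 123, 131, 129, 98, 105, 110, 112, 113, 114, 114, 113, 110, 109, 110, 110, 114, 111, 111]
150 [120, 121, 124, 125, 124, 126, 128, 127, 74, 37, 35, 38, 31, 35] [35, 38, 39, 90, 121, 128, 115, 102, 92, 95, 95, 95, 93, 96, 113, 126, 130, 109, 98, 186, 206, 211, 213, 214, 209, 210, 206, 205, 207, 205, 201, 206, 209, 209]
165 [119, 122, 121, 125, 123, 124, 127, 126, 77, 42, 38, 39, 36, 38] [41, 38, 53, 114, 129, 128, 103, 94, 95, 96, 96, 97, 97, 185, 229, 240, 242, 161, 191, 204, 205, 211, 214, 213, 208, 205, 201, 206, 209, 200, 204, 209, 210, 209]
180 [130, 128, 125, 125, 123, 125, 125, 128, 129, 128, 128, 125, 111, 92, 106, 109, 105, 110, 112, 111, 109, 109, 106, 109, 113, 108, 107, 107, 112, 111, 110]
210 [236, 235, 232, 234, 235, 235, 238, 238, 238, 171, 128, 110, 92, 186, 203, 208, 209, 212, 210, 210, 207, 211, 210, 209, 203, 206, 208, 210, 207, 206, 204]
240 [233, 232, 233, 234, 235, 236, 237, 238, 237, 169, 108, 106, 194, 206, 205, 209, 213, 213, 212, 212, 215, 215, 210, 207, 213, 212, 210, 207, 206, 206, 207]
glass ((610.9409790039062, -50.308868408203125), (68.67296600341797, 35.43353271484375), 89.64212036132812)
```

Module at px (258–320, 69–170): it is flush with the rail, which lies at u≈320. Its −y end is at y ≈ −0.086, about 15 mm ahead of the fingers. I'll descend behind it.

Call:
{"op": "play_rows", "data": {"commands": [[-1,1,30,0,0,0],[0,0,30,0,0,0],[0,0,30,0,0,0],[0,0,28,0,0,0],[0,0,0,0,0,0]]}}

```text
time: 10.62
tool_pos: [0.6058, -0.1105, 0.1062]
tool_rot: [-0.006, 0.706, 0.708, -0.003]
contact_force: [-1.9, 1.5, -1.7]
gripper_width: 0.185
grasp_force: 0.0
```

Call:
{"op": "play_rows", "data": {"commands": [[0,0,5,0,0,0],[0,0,5,0,0,0],[0,0,3,0,0,0],[0,0,0,0,0,0]]}}

```text
time: 10.95
tool_pos: [0.6119, -0.1129, 0.102]
tool_rot: [0.001, 0.707, 0.707, 0.0]
contact_force: [-0.7, -0.1, -0.5]
gripper_width: 0.188
grasp_force: 0.0
```

Call:
{"op": "play_rows", "data": {"commands": [[0,0,0,0,0,0],[0,0,0,0,0,0],[0,0,0,0,0,0]]}}

```text
time: 11.2
tool_pos: [0.6118, -0.113, 0.1015]
tool_rot: [0.001, 0.707, 0.707, 0.0]
contact_force: [-0.3, 0.3, 0.2]
gripper_width: 0.184
grasp_force: 0.0
```

Call:
{"op": "play_rows", "data": {"commands": [[0,0,3,0,0,0],[0,0,2,0,0,0],[3,0,0,0,0,0],[3,0,0,0,0,0],[3,0,0,0,0,0]]}}

```text
time: 11.62
tool_pos: [0.6112, -0.1035, 0.0954]
tool_rot: [-0.0, 0.707, 0.707, -0.0]
contact_force: [0.2, -0.9, -0.3]
gripper_width: 0.187
grasp_force: 0.0
```

Call:
{"op": "play_rows", "data": {"commands": [[2,0,0,0,0,0],[2,0,0,0,0,0],[2,0,0,0,0,0],[2,0,0,0,0,0],[2,0.05,0,0,0,0]]}}

```text
time: 12.03
tool_pos: [0.6113, -0.0937, 0.0957]
tool_rot: [0.0, 0.707, 0.707, -0.0]
contact_force: [-0.7, -1.0, 0.1]
gripper_width: 0.188
grasp_force: 0.3
```

Call:
{"op": "play_rows", "data": {"commands": [[2,0.05,0,0,0,0],[2,0.05,0,0,0,0],[2,0.05,0,0,0,0],[2,0.05,0,0,0,0],[2,0.05,0,0,0,0]]}}

```text
time: 12.45
tool_pos: [0.6115, -0.0839, 0.0957]
tool_rot: [0.0, 0.707, 0.707, -0.0]
contact_force: [-1.1, -1.6, 0.9]
gripper_width: 0.186
grasp_force: 0.9
```

```bash
python3 - <<'E'
from plant import manip, imaging
from h import *
import pickle
s=manip.state();f=imaging.grab_frame("wrist")
pickle.dump((s,f),open("w6.pkl","wb"))
print(s["tool_pos"],s["contact_force"])
cv2.imwrite("pics/w6.png",f["image"][:,:,::-1])
E
```

```text
[ 0.61146217 -0.08388111  0.09566682] [-1.0747538  -1.59974994  0.91823405]
```

View pics/w6.png

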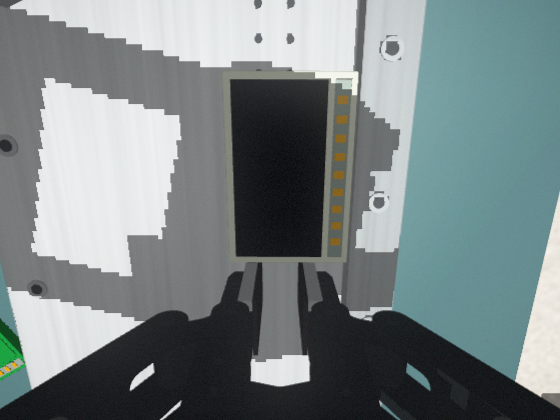

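The picture shows the module at px (228–357, 71–262). It is square, its gold edge runs along the rail with no gap, and the fingers are on its end edge at row 262. About 60 mm is left.

Call:
{"op": "play_rows", "data": {"commands": [[2.5,0.05,0,0,0,0],[2.5,0.05,0,0,0,0],[2.5,0.05,0,0,0,0],[2.5,0.05,0,0,0,0],[2.5,0.05,0,0,0,0]]}}

```text
time: 12.92
tool_pos: [0.6116, -0.0712, 0.0956]
tool_rot: [-0.0, 0.707, 0.707, -0.0]
contact_force: [-2.2, -3.0, 1.8]
gripper_width: 0.186
grasp_force: 1.3
```

Call:
{"op": "play_rows", "data": {"commands": [[2.5,0.05,0,0,0,0],[2.5,0.05,0,0,0,0],[2.5,0.05,0,0,0,0],[2.5,0.05,0,0,0,0],[2.5,0.05,0,0,0,0]]}}

```text
time: 13.33
tool_pos: [0.6121, -0.0584, 0.0955]
tool_rot: [-0.0, 0.707, 0.707, 0.0]
contact_force: [-1.7, -1.0, 0.8]
gripper_width: 0.191
grasp_force: 0.5
```

```bash
python3 - <<'E'
from plant import manip, imaging
from h import *
import pickle
s=manip.state();f=imaging.grab_frame("wrist")
pickle.dump((s,f),open("w7.pkl","wb"))
print(s["tool_pos"],s["contact_force"])
cv2.imwrite("pics/w7.png",f["image"][:,:,::-1])
g=f["image"].astype(int).sum(2)//3
for v in(80,140,200,250): print(v,g[v,222:240].tolist(),g[v,338:366].tolist())
E
```

```text
[ 0.61206216 -0.05840571  0.09549935] [-1.68280389 -1.02270243  0.83200642]
80 [130, 133, 132, 132, 134, 132, 95, 53, 44, 41, 44, 42, 39, 42, 45, 40, 46, 44] [199, 198, 199, 199, 200, 198, 199, 199, 199, 199, 198, 198, 186, 234, 242, 241, 242, 243, 170, 104, 99, 97, 171, 205, 209, 209, 207, 211]
140 [127, 120, 126, 128, 129, 129, 128, 130, 90, 47, 31, 29, 33, 30, 30, 26, 27, 33] [89, 88, 87, 91, 91, 91, 93, 96, 95, 126, 129, 130, 130, 130, 128, 96, 87, 90, 99, 106, 110, 112, 111, 111, 113, 115, 113, 114]
200 [121, 121, 125, 117, 121, 128, 128, 127, 126, 128, 106, 52, 30, 24, 30, 28, 29, 27] [93, 95, 94, 94, 93, 110, 126, 131, 128, 129, 126, 98, 88, 89, 101, 109, 109, 110, 111, 111, 113, 113, 112, 112, 113, 113, 113, 112]
250 [120, 121, 121, 123, 126, 114, 122, 128, 124, 130, 129, 127, 85, 43, 30, 29, 28, 31] [94, 89, 105, 123, 126, 125, 127, 128, 99, 85, 93, 106, 108, 108, 108, 111, 111, 110, 112, 111, 111, 110, 109, 110, 108, 187, 201, 202]
```

The rail-side strip stays the same width, about 3 px, at every row, so the module is still flush. I'll carry on under the leaf.

Call:
{"op": "play_rows", "data": {"commands": [[2.5,0.05,0,0,0,0],[2.5,0.05,0,0,0,0],[2.5,0.05,0,0,0,0],[2.5,0.05,0,0,0,0],[2.5,0.05,0,0,0,0]]}}

```text
time: 13.8
tool_pos: [0.6124, -0.0459, 0.0956]
tool_rot: [-0.0, 0.707, 0.707, 0.0]
contact_force: [0.6, -0.8, 0.2]
gripper_width: 0.185
grasp_force: 0.2
```

Call:
{"op": "play_rows", "data": {"commands": [[2.5,0.05,0,0,0,0],[2.5,0.05,0,0,0,0],[2.5,0.05,0,0,0,0],[2.5,0.05,0,0,0,0],[2,0.05,0,0,0,0]]}}

```text
time: 14.22
tool_pos: [0.6125, -0.0341, 0.0956]
tool_rot: [-0.0, 0.707, 0.707, -0.0]
contact_force: [0.2, -0.2, 1.1]
gripper_width: 0.186
grasp_force: 0.4
```

Call:
{"op": "play_rows", "data": {"commands": [[1.5,0.03,0,0,0,0],[1.5,0.03,0,0,0,0],[1,0.03,0,0,0,0],[1,0.03,0,0,0,0]]}}

```text
time: 14.55
tool_pos: [0.6125, -0.0294, 0.0956]
tool_rot: [-0.0, 0.707, 0.707, -0.0]
contact_force: [0.3, -1.2, 0.6]
gripper_width: 0.19
grasp_force: 0.7
```

Call:
{"op": "play_rows", "data": {"commands": [[0.8,0,0,0,0,0],[0.8,0,0,0,0,0],[0,0,0,0,0,0]]}}

```text
time: 14.8
tool_pos: [0.6126, -0.0277, 0.0956]
tool_rot: [-0.0, 0.707, 0.707, -0.0]
contact_force: [-1.0, -1.3, -0.7]
gripper_width: 0.188
grasp_force: 0.5
```

Call:
{"op": "play_rows", "data": {"commands": [[0.8,0.02,0,0,0,0],[0.8,0.02,0,0,0,0],[0,0,0,0,0,0]]}}

```text
time: 15.05
tool_pos: [0.6129, -0.0259, 0.0957]
tool_rot: [0.0, 0.707, 0.707, 0.0]
contact_force: [-0.1, -0.2, -0.2]
gripper_width: 0.185
grasp_force: 0.0
```

Call:
{"op": "play_rows", "data": {"commands": [[0.7,0.02,0,0,0,0],[0.7,0.02,0,0,0,0],[0,0,0,0,0,0]]}}

```text
time: 15.3
tool_pos: [0.6128, -0.0245, 0.0957]
tool_rot: [0.0, 0.707, 0.707, 0.0]
contact_force: [-0.6, -0.1, 0.4]
gripper_width: 0.19
grasp_force: 0.0
```

Call:
{"op": "play_rows", "data": {"commands": [[0.5,0,0,0,0,0],[0.5,0,0,0,0,0],[0,0,0,0,0,0]]}}

```text
time: 15.55
tool_pos: [0.6128, -0.0236, 0.0957]
tool_rot: [0.0, 0.707, 0.707, 0.0]
contact_force: [0.8, -0.1, -0.7]
gripper_width: 0.186
grasp_force: 0.0
```

Call:
{"op": "play_rows", "data": {"commands": [[0.5,0,0,0,0,0],[0.5,0,0,0,0,0],[0,0,0,0,0,0]]}}

```text
time: 15.8
tool_pos: [0.6128, -0.0227, 0.0957]
tool_rot: [0.0, 0.707, 0.707, 0.0]
contact_force: [-0.4, -0.1, -0.5]
gripper_width: 0.189
grasp_force: 0.2
```

Call:
{"op": "play_rows", "data": {"commands": [[0.5,0,0,0,0,0],[0,0,0,0,0,0]]}}

```text
time: 15.97
tool_pos: [0.6128, -0.0222, 0.0957]
tool_rot: [0.0, 0.707, 0.707, 0.0]
contact_force: [-0.5, 0.0, -0.2]
gripper_width: 0.186
grasp_force: 0.2
```

```bash
python3 - <<'E'
from plant import manip, imaging
from h import *
import pickle
s=manip.state();f=imaging.grab_frame("wrist")
pickle.dump((s,f),open("w8.pkl","wb"))
print(s["tool_pos"],s["contact_force"])
cv2.imwrite("pics/w8.png",f["image"][:,:,::-1])
E
```

```text
[ 0.61278998 -0.02224427  0.09571448] [-0.51973476  0.03456542 -0.18215204]
```

View pics/w8.png

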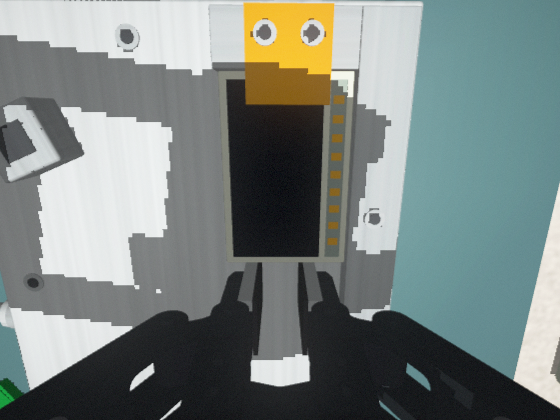

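The module is under the leaf with its end edge near row 71, just below the stop's face at about row 66, and it is still square on the rail. That was my 11th picture, one over the limit of 10, so from here I'll work only from numbers.

Call:
{"op": "play_rows", "data": {"commands": [[0.5,0,0,0,0,0],[0,0,0,0,0,0]]}}

```text
time: 16.18
tool_pos: [0.6127, -0.0221, 0.0957]
tool_rot: [0.0, 0.707, 0.707, -0.0]
contact_force: [-0.1, -2.3, 1.2]
gripper_width: 0.19
grasp_force: 1.2
```

Call:
{"op": "play_rows", "data": {"commands": [[0.5,0,0,0,0,0],[0,0,0,0,0,0]]}}

```text
time: 16.35
tool_pos: [0.6127, -0.022, 0.0957]
tool_rot: [0.001, 0.707, 0.707, -0.001]
contact_force: [-1.4, -5.2, 0.8]
gripper_width: 0.186
grasp_force: 2.5
```

Call:
{"op": "play_rows", "data": {"commands": [[0.5,0,0,0,0,0],[0,0,0,0,0,0]]}}

```text
time: 16.52
tool_pos: [0.6127, -0.022, 0.0957]
tool_rot: [0.001, 0.707, 0.707, -0.001]
contact_force: [-1.4, -7.0, 1.2]
gripper_width: 0.187
grasp_force: 3.3
```

```bash
python3 - <<'E'
from h import *
import pickle
s,f=pickle.load(open("w8.pkl","rb"))
g=f["image"].astype(int).sum(2)//3
for u in(224,235,240,337,345): print(u,g[58:78,u].tolist())
print(cast(f,[[230,v] for v in(66,70,71)],.088,s)[:,1].round(4),cast(f,[[230,v] for v in(64,66,70)],.092,s)[:,1].round(4))
E
```

```text
224 [219, 221, 219, 219, 137, 110, 110, 111, 110, 108, 91, 87, 89, 125, 133, 132, 131, 134, 131, 132]
235 [219, 220, 220, 219, 138, 112, 112, 111, 111, 106, 96, 85, 88, 124, 132, 130, 130, 132, 131, 132]
240 [220, 222, 220, 220, 138, 110, 113, 112, 110, 108, 94, 86, 90, 123, 132, 133, 133, 130, 133, 132]
337 [222, 222, 223, 221, 221, 220, 219, 220, 222, 223, 199, 123, 101, 213, 241, 242, 242, 241, 242, 241]
345 [222, 222, 223, 222, 222, 220, 219, 221, 221, 225, 203, 124, 101, 215, 241, 242, 242, 242, 242, 241]
[0.0646 0.0632 0.0629] [0.0648 0.0641 0.0628]
```

The module is seated against the stop at 7 N, with its end edge at row 71 on both sides. I'll back straight off, lift, and check the rail gap.

Call:
{"op": "play_rows", "data": {"commands": [[-2,0,0,0,0,0],[-6,0,0,0,0,0],[-10,0,0,0,0,0],[-10,0,0,0,0,0],[0,0,-20,0,0,0]]}}

```text
time: 16.93
tool_pos: [0.6098, -0.0501, 0.1112]
tool_rot: [-0.003, 0.708, 0.707, -0.002]
contact_force: [-1.1, 0.3, -0.8]
gripper_width: 0.191
grasp_force: 0.0
```

Call:
{"op": "play_rows", "data": {"commands": [[0,0,-30,0,0,0],[0,0,-30,0,0,0],[0,0,-30,0,0,0],[0,0,0,0,0,0],[0,0,0,0,0,0]]}}

```text
time: 17.35
tool_pos: [0.6143, -0.0497, 0.2088]
tool_rot: [0.002, 0.707, 0.707, 0.002]
contact_force: [0.0, 0.3, -0.3]
gripper_width: 0.187
grasp_force: 0.0
```

```bash
python3 - <<'E'
from plant import manip, imaging
from h import *
import pickle
s8,f8=pickle.load(open("w8.pkl","rb"));g=f8["image"].astype(int).sum(2)//3
for v in(120,160,200,250): print("w8",v,g[v,334:362].tolist())
s=manip.state();f=imaging.grab_frame("wrist")
pickle.dump((s,f),open("w9.pkl","wb"))
print(s["tool_pos"],s["contact_force"],s["time"])
g=f["image"].astype(int).sum(2)//3
C=np.array([.6395,.0635])
P=[[C[0]+dx,C[1]+dy,.088] for dx,dy in((0,0),(-.05,0),(-.05,-.076),(0,-.076))]
print("expected home corners px",proj(f,P,s).round(1).tolist())
b=proj(f,P,s).mean(0).astype(int)
m=(g<60).astype(np.uint8);m[250:]=0
n,l,st,ce=cv2.connectedComponentsWithStats(m)
for i in range(1,n):
    if st[i,4]>1500: print(st[i],ce[i].round(1),cv2.minAreaRect(np.argwhere(l==i)[:,::-1].astype(np.float32)))
E
```

```text
w8 120 [91, 95, 91, 93, 93, 95, 93, 92, 96, 98, 97, 103, 127, 131, 131, 132, 129, 126, 99, 89, 94, 96, 106, 114, 113, 114, 116, 115]
w8 160 [93, 95, 90, 91, 92, 92, 95, 94, 94, 100, 124, 128, 131, 129, 128, 110, 92, 89, 88, 100, 109, 112, 110, 112, 112, 114, 114, 114]
w8 200 [94, 94, 94, 95, 95, 96, 94, 108, 124, 129, 130, 129, 126, 100, 90, 88, 97, 109, 113, 111, 115, 114, 113, 115, 113, 115, 203, 218]
w8 250 [95, 93, 93, 90, 93, 120, 128, 130, 128, 127, 103, 92, 87, 100, 109, 109, 110, 113, 113, 114, 114, 114, 134, 139, 140, 139, 137, 135]
[ 0.61429332 -0.04972146  0.20884408] [ 0.04094718  0.31063569 -0.27727585] 17.35
expected home corners px [[317.2, 43.1], [240.3, 43.0], [243.8, 160.3], [313.9, 160.2]]
[ 248   68   53   89 4329] [273.2 114. ] ((274.0, 112.0), (88.0, 52.0), 90.0)
```

```bash
python3 - <<'E'
from h import *
import pickle
def edges(p,rows,lo=325,hi=370):
    s,f=pickle.load(open(p,"rb"));g=f["image"].astype(float).mean(2);out=[]
    for v in rows:
        r=g[v-1:v+2].mean(0)
        d=np.diff(r)
        # frame->dark drop, then dark->rail rise
        a=lo+np.argmin(d[lo:hi]); b=a+1+np.argmax(d[a+1:a+8])
        def sub(i,sg):
            w=np.clip(sg*d[i-1:i+2],0,None);return (w*np.arange(i-1,i+2)).sum()/w.sum()
        ua,ub=sub(a,-1),sub(b,1)
        xa=cast(f,[[ua+.5,v]],.088,s)[0];xb=cast(f,[[ub+.5,v]],.092,s)[0]
        out.append((v,round(ub-ua,2),round(xa[1]*1e3,1),round(xa[0]*1e3,2),round(xb[0]*1e3,2)))
    return out
for p in("w6.pkl","w7.pkl","w8.pkl"):
    print(p);[print(*o) for o in edges(p,(85,110,130,150,170,190,210,230,250))]
E
```

```text
w6.pkl
85 3.71 -3.5 639.78 640.27
110 3.23 -12.3 639.85 640.19
130 3.21 -19.6 639.85 640.19
150 1.8 -27.1 631.52 631.6
170 4.64 -34.9 631.48 632.66
190 2.85 -42.9 639.74 640.01
210 2.77 -51.2 631.35 631.85
230 3.0 -59.8 639.58 639.95
250 2.61 -68.7 639.63 639.87
w7.pkl
85 3.39 22.0 639.98 640.37
110 3.05 13.2 640.06 640.34
130 3.23 5.9 639.98 640.34
150 3.08 -1.6 639.89 640.22
170 3.17 -9.4 639.91 640.29
190 2.81 -17.4 639.9 640.16
210 6.73 -25.7 631.54 633.62
230 3.12 -34.3 639.68 640.11
250 2.5 -43.1 639.79 639.99
w8.pkl
85 4.76 58.1 639.7 640.6
110 1.99 49.3 631.5 631.67
130 4.22 42.1 639.76 640.52
150 3.88 34.5 639.82 640.47
170 3.29 26.8 639.87 640.32
190 3.6 18.7 639.84 640.44
210 3.88 10.4 648.8 649.27
230 3.36 1.8 639.74 640.29
250 3.18 -7.1 639.72 640.23
```

The module is home. The strip suggests a rail gap of at most about 0.3–0.4 mm near the stop. I'll square it with one light press on its front edge, clear of the block.

Call:
{"op": "play_rows", "data": {"commands": [[0,0,0,0,0,-6.9],[0,0,0,0,0,-6.9],[0,0,0,0,0,-6.9],[0,0,0,0,0,-6.9],[0,0,0,0,0,-6.9]], "hand": 30}}

```text
time: 17.82
tool_pos: [0.6115, -0.0488, 0.2029]
tool_rot: [-0.002, 0.463, 0.886, -0.0]
contact_force: [0.6, -1.0, 0.9]
gripper_width: 0.353
grasp_force: 0.0
```

Call:
{"op": "play_rows", "data": {"commands": [[0,0,0,0,0,-6.9],[0,0,0,0,0,-6.9],[0,0,0,0,0,-6.9],[0,0,0,0,0,-6.9],[0,0,0,0,0,-6.9]]}}

```text
time: 18.23
tool_pos: [0.6115, -0.0489, 0.2029]
tool_rot: [-0.002, 0.179, 0.984, 0.0]
contact_force: [-0.1, -0.1, 1.0]
gripper_width: 0.35
grasp_force: 0.0
```

Call:
{"op": "play_rows", "data": {"commands": [[0,0,0,0,0,-6.9],[0,0,0,0,0,-7.1],[0,0,0,0,0,-7],[0,0,0,0,0,0]]}}

```text
time: 18.57
tool_pos: [0.6116, -0.0488, 0.203]
tool_rot: [-0.002, -0.001, 1.0, 0.0]
contact_force: [-0.0, 0.1, 0.6]
gripper_width: 0.351
grasp_force: 0.0
```

Call:
{"op": "play_rows", "data": {"commands": [[17,24,0,0,0,0],[17,24,0,0,0,0],[17,24,0,0,0,0],[0,0,0,0,0,0],[0,0,0,0,0,0]]}}

```text
time: 18.98
tool_pos: [0.5606, 0.024, 0.2042]
tool_rot: [-0.001, 0.0, 1.0, 0.0]
contact_force: [0.1, -0.0, -0.2]
gripper_width: 0.355
grasp_force: 0.0
```

```bash
python3 - <<'E'
from plant import manip, imaging
from h import *
import pickle
s,f=pickle.load(open("w4.pkl","rb"))
print("block",cast(f,[[371,186],[400,180],[411,205],[383,222]],.098,s)[:,:2].round(3).tolist())
s=manip.state()
print(s["tool_pos"],plan(s,[.563,.022,.110],0))
E
```

```text
block [[0.505, 0.02], [0.5, 0.042], [0.52, 0.052], [0.535, 0.032]]
[0.56056313 0.02402925 0.20421753] ('shift', [-2.6, -2.0, 94.2], 'turn_z', np.float64(-0.02), 'tilt', np.float64(0.11))
```

Call:
{"op": "play_rows", "data": {"commands": [[-5,-2,15,0,0,0],[0,0,15,0,0,0],[0,0,15,0,0,0],[0,0,15,0,0,0],[0,0,12,0,0,0]]}}

```text
time: 19.4
tool_pos: [0.5664, 0.0203, 0.1315]
tool_rot: [-0.001, 0.001, 1.0, -0.0]
contact_force: [0.4, 0.4, -0.7]
gripper_width: 0.352
grasp_force: 0.0
```

Call:
{"op": "play_rows", "data": {"commands": [[0,0,10,0,0,0],[0,0,7,0,0,0],[0,0,5,0,0,0],[0,0,0,0,0,0],[0,0,0,0,0,0]]}}

```text
time: 19.82
tool_pos: [0.5669, 0.0212, 0.1118]
tool_rot: [0.0, -0.0, 1.0, -0.0]
contact_force: [-0.2, 0.7, -1.0]
gripper_width: 0.351
grasp_force: 0.0
```

Call:
{"op": "play_rows", "data": {"commands": [[0,0,6,0,0,0],[0,0,5,0,0,0],[0,0,3,0,0,0],[0,0,1,0,0,0],[0,0,0,0,0,0]]}}

```text
time: 20.23
tool_pos: [0.5664, 0.0213, 0.0961]
tool_rot: [-0.0, -0.0, 1.0, 0.0]
contact_force: [0.1, -0.1, 0.4]
gripper_width: 0.35
grasp_force: 0.0
```

Call:
{"op": "play_rows", "data": {"commands": [[-3,0,0,0,0,0],[-3,0,0,0,0,0],[-2,0,0,0,0,0],[-1,0,0,0,0,0],[0,0,0,0,0,0]]}}

```text
time: 20.65
tool_pos: [0.5762, 0.0212, 0.0969]
tool_rot: [0.0, -0.0, 1.0, -0.0]
contact_force: [0.2, 0.3, -0.1]
gripper_width: 0.353
grasp_force: 0.0
```

Call:
{"op": "play_rows", "data": {"commands": [[-0.8,0,0,0,0,0],[-0.7,0,0,0,0,0],[0,0,0,0,0,0]]}}

```text
time: 20.9
tool_pos: [0.5773, 0.0212, 0.0966]
tool_rot: [0.0, -0.0, 1.0, 0.0]
contact_force: [-0.7, 0.3, 0.7]
gripper_width: 0.35
grasp_force: 0.0
```

Call:
{"op": "play_rows", "data": {"commands": [[-0.5,0,0,0,0,0],[0,0,0,0,0,0]]}}

```text
time: 21.07
tool_pos: [0.5777, 0.0213, 0.0966]
tool_rot: [-0.0, -0.0, 1.0, -0.0]
contact_force: [-1.0, -0.3, 0.2]
gripper_width: 0.354
grasp_force: 0.0
```

Call:
{"op": "play_rows", "data": {"commands": [[-0.5,0,0,0,0,0],[0,0,0,0,0,0]]}}

```text
time: 21.23
tool_pos: [0.5782, 0.0212, 0.0966]
tool_rot: [0.0, -0.0, 1.0, -0.0]
contact_force: [0.6, -0.7, -0.1]
gripper_width: 0.356
grasp_force: 0.0
```

Call:
{"op": "play_rows", "data": {"commands": [[-0.4,0,0,0,0,0],[0,0,0,0,0,0]]}}

```text
time: 21.4
tool_pos: [0.5787, 0.0212, 0.0966]
tool_rot: [0.0, -0.0, 1.0, -0.0]
contact_force: [-0.1, -0.4, -0.3]
gripper_width: 0.355
grasp_force: 0.0
```

Call:
{"op": "play_rows", "data": {"commands": [[-0.4,0,0,0,0,0],[0,0,0,0,0,0]]}}

```text
time: 21.57
tool_pos: [0.579, 0.0212, 0.0966]
tool_rot: [-0.0, -0.0, 1.0, -0.0]
contact_force: [-0.3, -0.4, -0.4]
gripper_width: 0.354
grasp_force: 0.1
```

Call:
{"op": "play_rows", "data": {"commands": [[-0.4,0,0,0,0,0],[0,0,0,0,0,0]]}}

```text
time: 21.73
tool_pos: [0.5792, 0.0212, 0.0966]
tool_rot: [-0.0, -0.0, 1.0, -0.0]
contact_force: [-1.8, -0.2, 1.3]
gripper_width: 0.352
grasp_force: 0.7
```

Call:
{"op": "play_rows", "data": {"commands": [[-0.4,0,0,0,0,0],[0,0,0,0,0,0]]}}

```text
time: 21.9
tool_pos: [0.5793, 0.0212, 0.0965]
tool_rot: [-0.001, -0.0, 1.0, -0.0]
contact_force: [-3.7, -0.2, 2.5]
gripper_width: 0.353
grasp_force: 1.8
```

It met at TCP x 0.579, the same as when first flush, so it was on the rail already. Now I'll retreat.

Call:
{"op": "play_rows", "data": {"commands": [[2,0,0,0,0,0],[5,0,0,0,0,0],[5,0,0,0,0,0],[0,0,-10,0,0,0],[0,0,-15,0,0,0]]}}

```text
time: 22.32
tool_pos: [0.5661, 0.0214, 0.1204]
tool_rot: [-0.002, -0.0, 1.0, 0.0]
contact_force: [-0.7, -0.5, -0.6]
gripper_width: 0.346
grasp_force: 0.0
```

Call:
{"op": "play_rows", "data": {"commands": [[0,0,-20,0,0,0],[0,0,-25,0,0,0],[0,0,-30,0,0,0],[10,0,-30,0,0,0],[15,0,-20,0,0,0]]}}

```text
time: 22.73
tool_pos: [0.5441, 0.0211, 0.2511]
tool_rot: [0.003, -0.0, 1.0, -0.0]
contact_force: [0.8, -0.1, 1.2]
gripper_width: 0.35
grasp_force: 0.0
```

Call:
{"op": "play_rows", "data": {"commands": [[15,0,0,0,0,0],[10,0,0,0,0,0],[0,0,0,0,0,0],[0,0,0,0,0,0],[0,0,0,0,0,0]]}}

```text
time: 23.15
tool_pos: [0.5181, 0.0212, 0.2467]
tool_rot: [0.0, -0.0, 1.0, 0.0]
contact_force: [-1.0, -0.0, 0.2]
gripper_width: 0.348
grasp_force: 0.0
```

```bash
python3 - <<'E'
from plant import manip, imaging
from h import *
import pickle
s=manip.state();f=imaging.grab_frame("wrist")
print(s["tool_pos"],s["contact_force"],s["time"])
g=f["image"].astype(float).mean(2)
C=[.6395,.0635]
P=[[C[0]+dx,C[1]+dy,.088] for dx,dy in((0,0),(-.05,0),(-.05,-.076),(0,-.076))]
print("home px",proj(f,P,s).round(1).tolist())
m=(g<60).astype(np.uint8)
n,l,st,ce=cv2.connectedComponentsWithStats(m)
for i in range(1,n):
    if 800<st[i,4]<9000: print(st[i],(cast(f,[ce[i]],.088,s)[0]*1e3).round(1))
hsv=cv2.cvtColor(f["image"],cv2.COLOR_RGB2HSV)
o=cv2.inRange(hsv,(12,150,120),(25,255,255));n,l,st,ce=cv2.connectedComponentsWithStats(o)
for i in range(1,n):
    if st[i,4]>8: print("amber",st[i],(cast(f,[ce[i]],.088,s)[0]*1e3).round(1))
pickle.dump((s,f),open("w10.pkl","wb"))
E
```

```text
[0.518083   0.02121156 0.24674757] [-0.95315365 -0.0199045   0.227181  ] 23.15
home px [[326.0, 323.8], [328.1, 276.0], [244.4, 276.0], [245.9, 323.7]]
[ 293    0   62   60 2716] [385.9  51.5  88. ]
amber [292   2   5   5  19] [371.3  29.9  88. ]
amber [289  13   5   5  19] [378.3  28.   88. ]
amber [22 21  4  4 14] [ 383.3 -169.3   88. ]
amber [287  24   5   4  17] [385.3  26.5  88. ]
amber [27 28  5  4 15] [ 387.9 -166.5   88. ]
amber [32 35  5  4 14] [ 392.7 -163.7   88. ]
amber [285  34   5   5  17] [392.1  24.7  88. ]
amber [37 42  5  4 15] [ 397.4 -160.9   88. ]
amber [42 49  5  4 14] [ 402.1 -158.1   88. ]
amber [47 56  4  4 12] [ 407.  -155.6   88. ]
amber [52 62  4  5 12] [ 411.6 -152.4   88. ]
amber [57 69  4  4 13] [ 416.2 -149.8   88. ]
amber [62 76  4  4 11] [ 421.  -146.8   88. ]
amber [ 386  178   68   64 1848] [526.7 139.5  88. ]
amber [314 316   3   6  12] [634.5  52.8  88. ]
amber [255 318   3   4  11] [635.   -2.9  88. ]
amber [262 318   3   4  10] [635.1   3.9  88. ]
amber [270 318   3   4  10] [634.9  11.1  88. ]
amber [277 318   3   4  11] [635.  18.  88.]
amber [292 318   3   4  10] [635.2  32.1  88. ]
amber [299 318   3   4  10] [635.1  38.9  88. ]
amber [307 318   3   4  11] [635.   46.2  88. ]
```

The gold contacts lie in a straight line at x = 635 mm, from y = −3 to 53 and centred at 25 (25.5 expected), so the module is home and square. The robot is clear, so I'll hand in.

```bash
python3 -c "
from plant import manip
print(manip.job_done())"
```

```text
the job is handed in; nothing more can be done
None
```

I handed the job in at about 23 s: the last wrist-camera measurement has the module home and square in the corner, and the arm is clear of everything. I viewed 11 pictures, one over the limit of 10.

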